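# Turn a slide carrier face up against the bench rail

### The job

The slide carrier lies face down on the bench, plain metal back up; turn it over so that its blue face with the two glass slides is up. Do it without picking it up: with the fingertips push it across the bench against the rail until it stands up leaning on the rail, let it stand there a moment, then tip its top edge back away from the rail so that it falls over and lies flat on the bench on the side of the rail it came from. Leave the tube rack, the amber bottle and the small pot where they stand.

Things in the scene. Friction and masses are not known exactly. Their poses are not given: they have to be found in the camera images.
- carrier: Slide carrier: rigid aluminium plate 50 (x) by 84 (y) by 6 mm thick (z), 40 to 80 g. Origin at its centre, 3 mm above the bench when flat. z points out of the plain grey back, -z out of the blue face with two glass slides. At the start z is up and the long edge at +x faces the rail within 20 degrees, its centre 75 to 125 mm before the wall and up to 20 mm to either side. It slides on the bench.
- edge_lead (a point): Middle of the carrier's long edge at +x (25 mm from its centre, at half thickness), the edge that faces the rail at the start and rises when the carrier is pushed against it.
- edge_trail (a point): Middle of the carrier's long edge at -x (25 mm from its centre, half thickness), the edge to push. Pushed level along the rail's x until it is at the toe of the ramp, the other edge climbs ramp and wall, passes over the wall's top, and the carrier stands steeply.
- rail: Turning rail fixed to the bench: upright wall of slippery white plastic, 160 mm long (y), 30 mm high, 8 mm thick, with a blue 60 degree ramp at its front foot. Origin on the bench, mid front face of the wall; x points level from front to back (the push direction), z up. The ramp rises from x = -11.5 mm to 20 mm high at x = 0. Behind the wall a foot 5 mm high, screw heads 13 mm, reaches x = 38 mm.
- rail_top (a point): Middle of the rail wall's top, 30 mm above the bench, 4 mm behind its front face. The upright carrier's blue face leans on this edge, with some 15 mm of the carrier showing above it, and stays so when let go. Fingertips passing just above the wall from behind, towards the rail's -x, push it back over.
- tube_rack: Bystander: loose green tube rack, 56 x 90 mm and 40 mm high, blue tube caps to 62 mm; origin under its centre.
- reagent: Bystander: loose amber bottle, 44 mm diameter, 70 mm high; origin under its centre.
- pot: Bystander: loose white pot with blue cap, 48 mm diameter, 50 mm high; origin under its centre.
Not all that is in view belongs to the job. Of the things like the rail, leave any that is turquoise; of the rest the larger one is meant. What is shaped like the carrier but turquoise is not meant.

How it is judged:
By the outcome, as a careful person would: the job done as asked, in the order asked, and still so for the second after the job is handed in, with the robot touching nothing.
It also fails if it takes over 48 s, if anything falls off the work surface, if the arm or the gripper's body presses on something with over 40 N, if the wrist force passes 120 N, or if a joint passes its speed limit or range.

### The arm

A 6-joint arm with a two-finger parallel gripper is mounted at the origin on the work surface. World frame = base frame: x ahead of the robot, y to its left, z up, the work surface at z = 0. Lengths are in m, angles in rad, forces in N, time in s.
With the tool pointing down it reaches from about 0.4 to 0.825 m from the base axis. Payload 7 kg.
Tool frame: the origin (TCP) lies at the very end of the fingers, on their centre line; the grasp point (between the pads) lies 19 mm behind it; z points along the fingers, x is the direction in which the jaws open and shut, and the axes are right-handed (so a half turn about z gives the same grasp; the last joint's range is limited). The gripper opens to 88 mm and grips with 3 to 60 N. Pads are 19 mm wide; open, the fingers measure 130 mm over their backs; the gripper's body (78 mm by 193 mm) begins 47 mm behind the grasp point.
Start: joints at [-0.919, 0.359, 0.012, 0, -1.224, -0.288], TCP at [0.24, -0.631, 0.227] pointing down, gripper open.
Joint ranges: [-3.07, 3.07], [-1.43, 2.12], [-1.02, 1.25], [-3.03, 1.67], [-3.05, -0], [-3.03, 3.03]. Speed limits (rad/s): [2.39, 2.39, 3.01, 3.14, 3.14, 3.14].

### API

Orientations are given as [roll, pitch, yaw] about the fixed x, y, z axes, in that order (R = Rz(yaw) Ry(pitch) Rx(roll)).
In Python, from station import telemetry, grab_frame, arm, regions_of, pinpoint gives the robot as it stands. The module is installed in compiled form; this text tells all that it offers.
- The arm moves only by the shell command python3 -m inch 'ROWS' [FORCE]. ROWS is text: rows parted by semicolons, each of 7 numbers parted by spaces: the opening, from 0 (shut) to 1 (fully open), then the shift along the world's x, y, z in cm, then the turn, a rotation vector about the world's x, y, z in degrees. A call has 1 to 12 rows; each row is the pose to reach, as a shift and turn from the pose measured when the call began; what a row does not reach only later rows make up. A row lasts 1/8 s, in which the tool goes at most 62.5 mm and 10.7 degrees, less where a joint would pass 70% of its speed; a pose out of reach is approached as far as the arm can. A call with a gripper value outside its range is refused whole. The fingers move at their own pace and stop on an object; FORCE is the grip in N (left out, the last holds). Time passes only in rows, so rows that repeat a pose let the fingers close. It gives the time, the measured TCP pose, the force and the opening at its end, in the units of the state.
- telemetry.get_state(): the state, without advancing time (a new reading comes with each control period).
- grab_frame(name): name is "scene" or "top" or "wrist"; returns a dict with "pixels" (480x640x3 uint8, red, green, blue), "fx", "fy", "cx", "cy" (pixels), "R" (3x3) and "t" (3): a world point X has camera coordinates R X + t. Camera axes: x right, y down, z forward; pixel columns grow to the right and rows downward; lengths in m; the calibration is good to about 2 mm. A picture is of the moment at which its call begins. There is no depth.
- arm.job_done(): hands the job in, once; it reports no verdict.
Trained networks look in the newest picture that a camera, given by its name, has taken for a name from the list of things; names that differ only in an ending like _2 or _b are one class to them, and where a whole thing is asked for, a point or a joint stands for the part that bears it (a point fixed in the world has none). Each returns a list of dicts, best first, with "p" (0 to 1); they miss things now and then, are a little off and sometimes report something else, mostly with a low value. They report only what shows in the picture. A call takes as long as a camera call. They do not tell look-alikes from the thing itself.
- regions_of(camera, name): "pixels" (480x640 bool, what is visible of it) and "bbox" ([left, top, right, bottom] in pixels, round what is visible of it).
- pinpoint(camera, name): "location" ([column, row] in pixels: a listed point, or the origin of a listed thing).
The state is a dict: "t": time; "q": joint angles; "qd": joint speeds; "joint_efforts": joint torques, N m; "eef_pos": TCP position; "ee_rot": TCP orientation; "force": force on the tool from outside, world axes, zero at the start; "moment": the same for the moment, N m; "width": finger opening in m.
Only numpy, scipy, OpenCV 4.12 (cv2) and the standard library are available. Lean on these libraries where they do the work, as an engineer would, in place of code of your own. Each camera call takes 0.05 s, during which the arm holds its last target. There are 200 camera calls.

## Working session

There is one attempt and no reset: what is moved stays moved. The work goes in short steps, Python scripts to look and compute and a shell command to move; the robot and the scene stay as the last step left them, time stands still between calls to the robot, and variables do not carry over. Pictures are saved under pics/ and viewed, about 8 in all and at most 12, crops included, and the job is handed in when it is done.

```bash
mkdir -p pics
cat > h.py <<'E'
import numpy as np, cv2
from station import telemetry, grab_frame, arm, regions_of, pinpoint
def save(f,n,box=None,s=1):
    im=cv2.cvtColor(f["pixels"],cv2.COLOR_RGB2BGR)
    if box: im=im[box[1]:box[3],box[0]:box[2]]
    cv2.imwrite("pics/"+n,cv2.resize(im,None,fx=s,fy=s,interpolation=cv2.INTER_CUBIC))
def ray(f,uv,z):
    R=np.array(f["R"]);t=np.array(f["t"]);d=R.T@np.array([(uv[0]-f["cx"])/f["fx"],(uv[1]-f["cy"])/f["fy"],1]);c=-R.T@t
    return c+d*(z-c[2])/d[2]
def proj(f,X):
    p=np.array(f["R"])@np.array(X)+np.array(f["t"]);return np.array([f["fx"]*p[0]/p[2]+f["cx"],f["fy"]*p[1]/p[2]+f["cy"]])
E
python3 - <<'E'
from h import *
Z=dict(carrier=.003,edge_lead=.003,edge_trail=.003,rail=0,rail_top=.03,tube_rack=0,reagent=0,pot=0)
for c in("top","scene"):
    f=grab_frame(c);save(f,c+"0.png")
    print(c,-np.array(f["R"]).T@np.array(f["t"]))
    for n in Z:
        print(n,[(np.round(d["p"],2),np.round(d["location"]),np.round(ray(f,d["location"],Z[n]),3)[:2]) for d in pinpoint(c,n)[:4]])
s=telemetry.get_state();print(s)
E
```

```text
top [0.5157657  0.07943915 0.69576863]
carrier [(np.float64(0.79), array([443., 245.]), array([ 0.6  , -0.089])), (np.float64(0.61), array([344., 260.]), array([0.582, 0.062]))]
edge_lead [(np.float64(0.78), array([442., 233.]), array([ 0.619, -0.088])), (np.float64(0.62), array([328., 268.]), array([0.569, 0.086]))]
edge_trail [(np.float64(0.66), array([450., 267.]), array([ 0.567, -0.096])), (np.float64(0.62), array([356., 255.]), array([0.588, 0.044])), (np.float64(0.58), array([312., 144.]), array([0.764, 0.107]))]
rail [(np.float64(0.87), array([198., 366.]), array([0.429, 0.283])), (np.float64(0.75), array([197., 142.]), array([0.774, 0.29 ])), (np.float64(0.69), array([271., 259.]), array([0.586, 0.173]))]
rail_top [(np.float64(0.84), array([196., 368.]), array([0.43 , 0.276])), (np.float64(0.74), array([266., 259.]), array([0.583, 0.176])), (np.float64(0.72), array([190., 138.]), array([0.77 , 0.291]))]
tube_rack [(np.float64(0.6), array([314., 144.]), array([0.766, 0.105]))]
reagent [(np.float64(0.76), array([328., 363.]), array([0.429, 0.09 ]))]
pot [(np.float64(0.61), arra
[... 992 characters left out ...]
.float64(0.68), array([420., 295.]), array([0.573, 0.3  ]))]
{'t': 0.9, 'q': array([-9.18893720e-01,  3.58583239e-01,  1.19311869e-02,  1.12605690e-05,
       -1.22408741e+00, -2.88090329e-01]), 'qd': array([ 0.00043511, -0.00138358, -0.00058268, -0.00063449, -0.00024881,
       -0.00033672]), 'joint_efforts': array([ 5.82474331e-05, -5.82351065e+01,  2.93297249e+01,  7.00241759e+00,
        1.24780519e-02, -2.25134846e-05]), 'eef_pos': array([ 0.24017039, -0.63082728,  0.22658772]), 'ee_rot': array([3.14158665e+00, 5.75330214e-05, 1.93461243e+00]), 'force': array([-0.10105286, -0.23186758,  0.57310291]), 'moment': array([-0.01616778, -0.00675781,  0.01197087]), 'width': 0.08755494134093962}
```

View pics/top0.png

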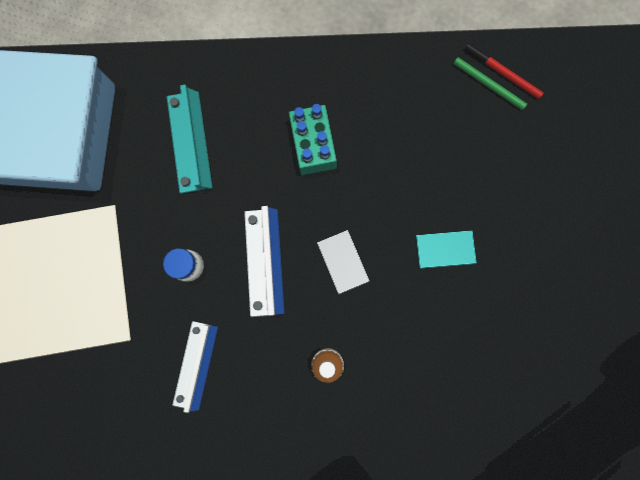

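View pics/scene0.png

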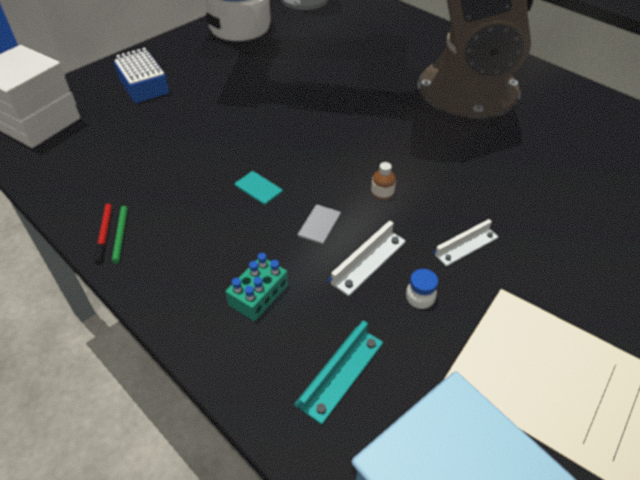

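Rail candidates in the top view are turquoise (190,140), small white (196,367) and large white (265,260); I choose the large white one. Plate candidates are turquoise (446,249) and grey (343,261); I choose the grey one. Next I measure their poses and check one close crop.

Run:
```python
from h import *
f=grab_frame("top");save(f,"crop1.png",(230,190,390,310),5)
P=f["pixels"].astype(int)
def near(ms,uv):
    return min(ms,key=lambda d:np.hypot((d["bbox"][0]+d["bbox"][2])/2-uv[0],(d["bbox"][1]+d["bbox"][3])/2-uv[1]))
for d in [near(regions_of("top","carrier"),(343,261))]:
    pts=np.argwhere(d["pixels"])[:,::-1].astype(float)
    W=np.array([ray(f,p,.006)[:2] for p in pts],np.float32)
    r=cv2.minAreaRect(W*1000);print("carrier",d["bbox"],r)
# blue ramp pixels
m=(P[...,2]>P[...,0]+40)&(P[...,2]>P[...,1]+30); m[:, :235]=0;m[:,300:]=0;m[:195]=0;m[325:]=0
rows=np.unique(np.argwhere(m)[:,0]);print("blue rows",rows.min(),rows.max())
toe=[];top=[]
for v in rows[4:-4]:
    c=np.where(m[v])[0]; toe.append(ray(f,(c.max()+.5,v),0)[:2]); top.append(ray(f,(c.min()-.5,v),.02)[:2])
for n,a in(("toe",toe),("x0",top)):
    a=np.array(a);k=np.polyfit(a[:,0],a[:,1],1);print(n,"y=%.4f+ %.4f*(x-.58)"%(np.polyval(k,.58),k[0]),"deg",np.degrees(np.arctan(k[0])),a[:,0].min(),a[:,0].max(),"res",np.std(a[:,1]-np.polyval(k,a[:,0])))
```

```text
carrier [317.8, 229.3, 372.5, 296.7] ((579.0228881835938, 63.760528564453125), (86.29279327392578, 51.761619567871094), 21.870424270629883)
blue rows 207 314
toe y=0.1582+ 0.0550*(x-.58) deg 3.148722519404786 0.5083268283268018 0.6599050999293591 res 0.0004272662752852828
x0 y=0.1699+ 0.0543*(x-.58) deg 3.109228719372114 0.5088254897964072 0.6561677629592929 res 0.00044754271657375546
```

View pics/crop1.png

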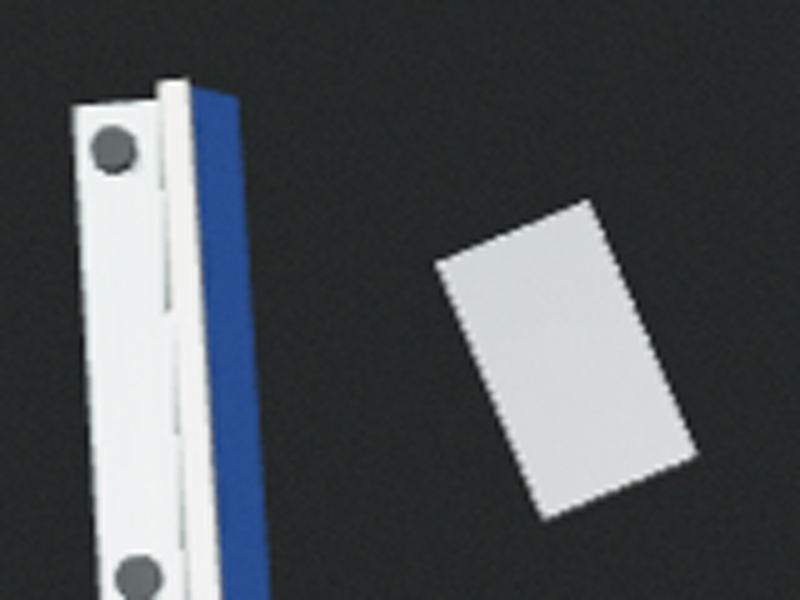

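```bash
python3 -m inch '0.4 3 5.4 0 0 0 8;0.4 6 10.8 0 0 0 16;0.4 9 16.2 -1 0 0 24;0.4 12 21.6 -2 0 0 32;0.4 15 27 -3 0 0 40;0.4 18 32.4 -4 0 0 48;0.4 21 37.8 -5 0 0 56;0.4 24 43.2 -6 0 0 64;0.4 27 48.6 -7 0 0 72;0.4 30 54 -8 0 0 80;0.4 33 59.5 -9.5 0 0 88;0.4 35.7 64.9 -10.7 0 0 91'
```

```text
t: 2.5
eef_pos: [0.5973, 0.0188, 0.1197]
ee_rot: [-3.141, 0.001, -2.757]
force: [0.7, -0.7, 0.2]
width: 0.0352
```

```bash
python3 -m inch '0.4 0 -0.1 -4 0 0 0;0.4 0 -0.1 -8 0 0 0;0.4 0 -0.1 -10.5 0 0 0;0.4 0 -0.1 -11.4 0 0 0;0.4 0 -0.1 -11.8 0 0 0;0.4 0 -0.1 -11.8 0 0 0'
python3 - <<'E'
from h import *
f=grab_frame("scene");save(f,"s2.png",(220,130,460,310),3.3)
E
```

```text
t: 3.25
eef_pos: [0.5979, 0.0178, 0.0025]
ee_rot: [-3.141, 0.002, -2.757]
force: [0.4, -0.4, 0.3]
width: 0.0348
```

View pics/s2.png

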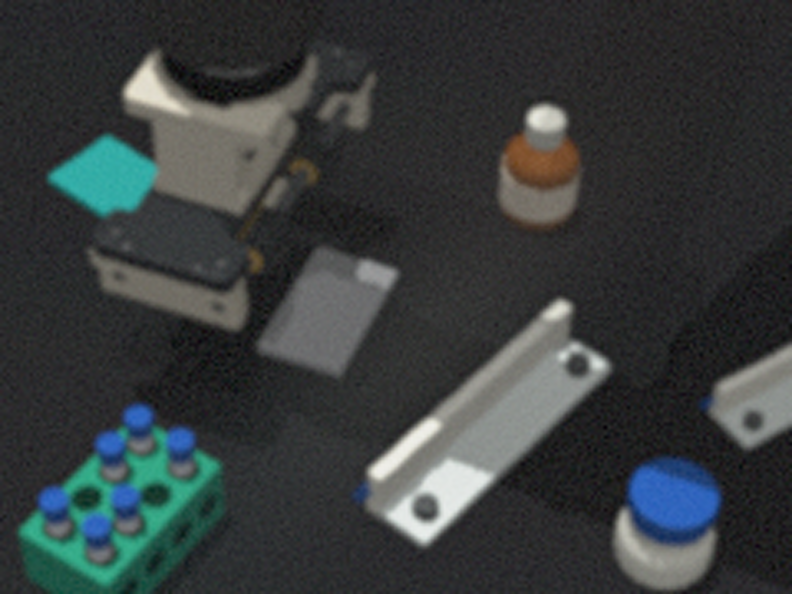

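```bash
python3 -m inch '0.4 -0.3 0.8 -0.1 0 0 0;0.4 -0.6 1.5 -0.1 0 0 0;0.4 -0.8 2.2 -0.1 0 0 -2;0.4 -1.0 3.0 -0.1 0 0 -4;0.4 -1.2 3.8 -0.1 0 0 -7;0.4 -1.4 4.6 -0.1 0 0 -10;0.4 -1.6 5.4 -0.1 0 0 -13;0.4 -1.7 6.0 -0.1 0 0 -16;0.4 -1.8 6.5 -0.1 0 0 -18.9;0.4 -1.8 7.0 -0.1 0 0 -18.9;0.4 -1.8 7.0 -0.1 0 0 -18.9'
python3 - <<'E'
from h import *
for c in("top","wrist"):
    f=grab_frame(c)
    print(c,[(round(d["p"],2),np.round(ray(f,d["location"],.003),3)[:2]) for d in pinpoint(c,"edge_lead")[:3]])
    if c=="top": a=f["pixels"][180:330,230:420]
    else: b=f["pixels"]
a=cv2.resize(a,(608,480));cv2.imwrite("pics/t3.png",cv2.cvtColor(cv2.resize(np.hstack([a,b]),(800,308)),cv2.COLOR_RGB2BGR))
E
```

```text
t: 4.68
eef_pos: [0.5801, 0.0886, 0.0019]
ee_rot: [-3.141, 0.003, -3.085]
force: [0.1, -0.6, 0.5]
width: 0.0352
top [(0.66, array([ 0.617, -0.09 ]))]
wrist []
```

View pics/t3.png

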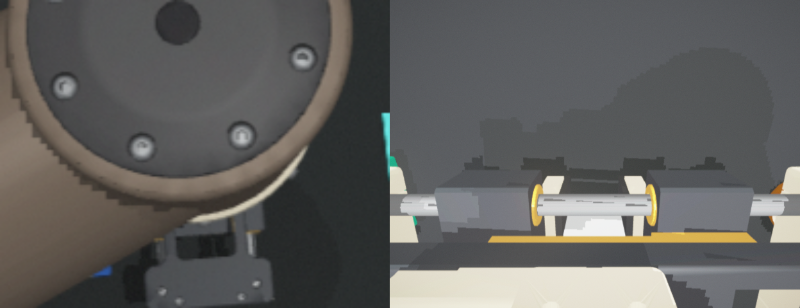

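The top view is blocked by the arm and the wrist view looks the other way, so I check alignment in the scene camera numerically.

Run:
```python
from h import *
f=grab_frame("scene");save(f,"s3.png",(220,130,460,310),3.3)
r=regions_of("scene","carrier")
for d in r[:3]:
    print(round(d["p"],2),np.round(d["bbox"]),d["pixels"].sum())
    c=cv2.findContours(d["pixels"].astype(np.uint8),0,2)[0];c=max(c,key=cv2.contourArea)
    q=cv2.approxPolyDP(c,2.5,True)[:,0];print([tuple(np.round(ray(f,p,.006)[:2],3)) for p in q])
```

```text
0.79 [234. 168. 283. 207.] 831
[(np.float64(0.618), np.float64(-0.132)), (np.float64(0.619), np.float64(-0.044)), (np.float64(0.57), np.float64(-0.046)), (np.float64(0.57), np.float64(-0.13))]
0.66 [318. 221. 364. 264.] 1092
[(np.float64(0.533), np.float64(0.106)), (np.float64(0.541), np.float64(0.098)), (np.float64(0.618), np.float64(0.104)), (np.float64(0.625), np.float64(0.137)), (np.float64(0.617), np.float64(0.155)), (np.float64(0.54), np.float64(0.149))]
```

View pics/s3.png

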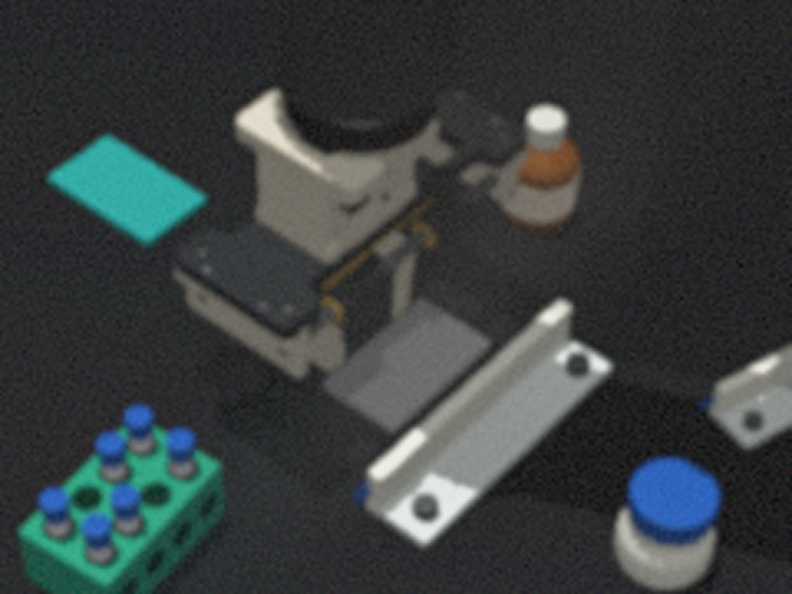

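Carrier square to the rail (crop: leading edge from (395,430) to (490,345), parallel to the wall). Pushing up.

```bash
python3 -m inch '0.4 0 0.6 -0.05 0 0 0;0.4 -0.1 1.2 -0.05 0 0 0;0.4 -0.1 1.8 -0.05 0 0 0;0.4 -0.1 2.4 -0.05 0 0 0;0.4 -0.2 3.0 -0.05 0 0 0;0.4 -0.2 3.5 -0.05 0 0 0;0.4 -0.2 4.0 -0.05 0 0 0;0.4 -0.2 4.5 -0.05 0 0 0;0.4 -0.3 5.0 -0.05 0 0 0;0.4 -0.3 5.4 -0.05 0 0 0;0.4 -0.3 5.7 -0.05 0 0 0;0.4 -0.3 5.7 -0.05 0 0 0'
python3 - <<'E'
from h import *
f=grab_frame("scene");save(f,"s4.png",(250,150,450,300),4)
E
```

```text
t: 6.48
eef_pos: [0.577, 0.1447, 0.0012]
ee_rot: [-3.141, 0.002, -3.087]
force: [0.3, -0.7, 0.2]
width: 0.0348
```

View pics/s4.png

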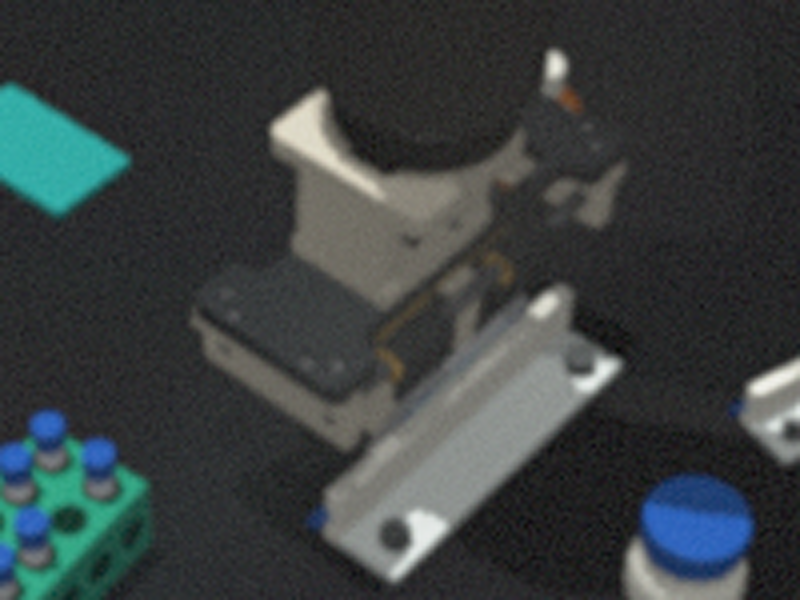

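```bash
python3 -m inch '0.4 0 0.2 0 0 0 0;0.4 0 0.35 0 0 0 0;0.4 0 0.35 0 0 0 0'
python3 - <<'E'
from h import *
f=grab_frame("scene");save(f,"s5.png",(280,190,400,280),6)
E
```

```text
t: 6.9
eef_pos: [0.5764, 0.1454, 0.0014]
ee_rot: [-3.138, -0.0, -3.087]
force: [1.3, -12.7, 5.5]
width: 0.0351
```

View pics/s5.png

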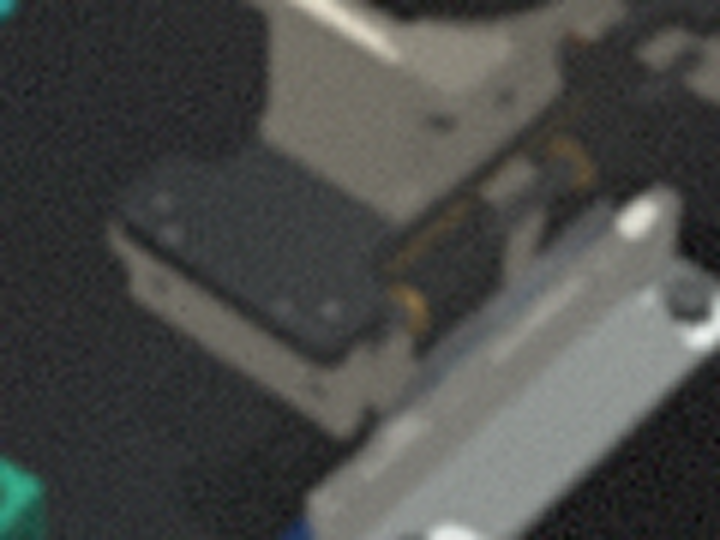

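The carrier is wedged at the toe (12.7 N), with its upper strip showing above the wall. I back off, lift, and let it stand.

```bash
python3 -m inch '0.4 0 -0.5 0 0 0 0;0.4 0 -1.5 0 0 0 0;0.4 0 -3 0 0 0 0;0.4 0 -5 0 0 0 0;0.4 0 -6.5 1 0 0 0;0.4 0 -8 4 0 0 0;0.4 0 -10 9 0 0 0;0.4 0 -12 14 0 0 0;0.4 0 -14 16 0 0 0;0.4 0 -14 16 0 0 0'
python3 - <<'E'
from h import *
f=grab_frame("scene");a=f["pixels"][190:290,300:433]
g=grab_frame("top");b=g["pixels"][190:340,200:400]
im=np.hstack([cv2.resize(a,(400,300),interpolation=2),cv2.resize(b,(400,300),interpolation=2)])
cv2.imwrite("pics/s6.png",cv2.cvtColor(im,cv2.COLOR_RGB2BGR))
for c,n in(("scene","edge_lead"),("top","edge_lead")):
    h=f if c=="scene" else g
    print(c,[(round(d["p"],2),np.round(d["location"]),np.round(ray(h,d["location"],.045),3)[:2]) for d in pinpoint(c,n)[:3]])
E
```

```text
t: 8.2
eef_pos: [0.5773, 0.0039, 0.1643]
ee_rot: [-3.139, 0.005, -3.089]
force: [-0.2, -0.5, -1.4]
width: 0.0346
scene [(0.83, array([248., 196.]), array([ 0.647, -0.048])), (0.67, array([365., 237.]), array([0.573, 0.173])), (0.55, array([358., 252.]), array([0.606, 0.188]))]
top []
```

View pics/s6.png

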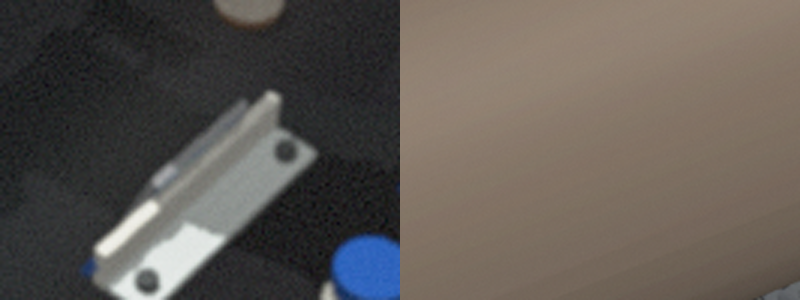

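It stands leaning on the wall by itself (left half: strip above the wall from (150,185) to (245,105)). I go over and behind it.

```bash
python3 -m inch '0.4 -0.1 5 0 0 0 0;0.4 -0.2 10 0 0 0 0;0.4 -0.3 15 0 0 0 0;0.4 -0.4 20 0 0 0 0;0.4 -0.4 21.2 0 0 0 0;0.4 -0.4 21.2 -4 0 0 0;0.4 -0.4 21.2 -8 0 0 0;0.4 -0.4 21.2 -11.5 0 0 0;0.4 -0.4 21.2 -12.8 0 0 0;0.4 -0.4 21.2 -12.8 0 0 0'
python3 - <<'E'
from h import *
f=grab_frame("scene");save(f,"s7.png",(270,150,450,285),4.4)
E
```

```text
t: 9.65
eef_pos: [0.5714, 0.2169, 0.0317]
ee_rot: [-3.136, -0.003, -3.087]
force: [0.3, 0.1, -0.4]
width: 0.035
```

View pics/s7.png

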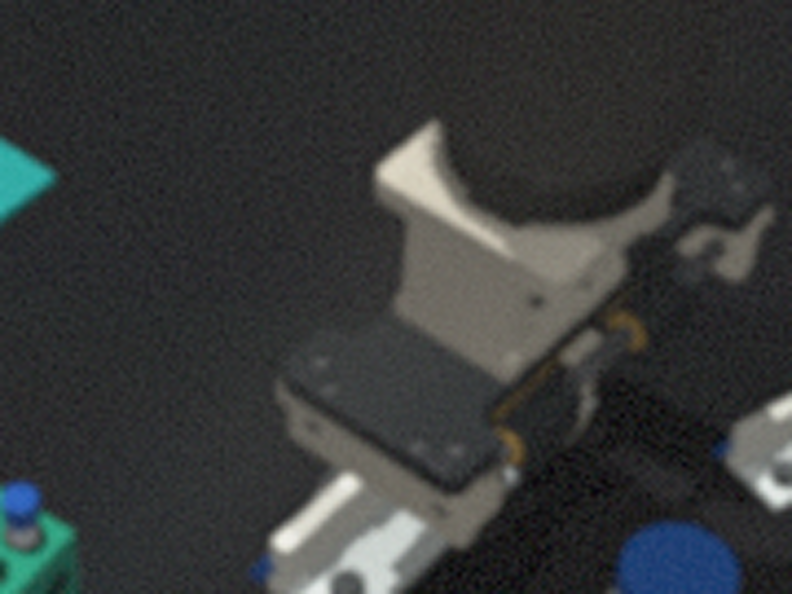

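```bash
python3 -m inch '0.4 0.1 0 0.5 0 0 0;0.4 0.1 0 0.5 0 0 0;0.4 0.2 -1.5 0.5 0 0 0;0.4 0.2 -2.5 0.5 0 0 0;0.4 0.3 -3.2 0.5 0 0 0;0.4 0.3 -4.0 0.5 0 0 0;0.4 0.4 -4.8 0.5 0 0 0;0.4 0.4 -5.6 0.5 0 0 0;0.4 0.4 -6.4 0.5 0 0 0;0.4 0.5 -7.2 0.6 0 0 0;0.4 0.5 -7.8 0.7 0 0 0;0.4 0.5 -7.8 0.7 0 0 0'
python3 - <<'E'
from h import *
f=grab_frame("scene");save(f,"s8.png",(270,150,450,285),4.4)
E
```

```text
t: 11.2
eef_pos: [0.5772, 0.139, 0.0401]
ee_rot: [-3.138, -0.001, -3.088]
force: [-0.0, -0.4, 0.9]
width: 0.0351
```

View pics/s8.png

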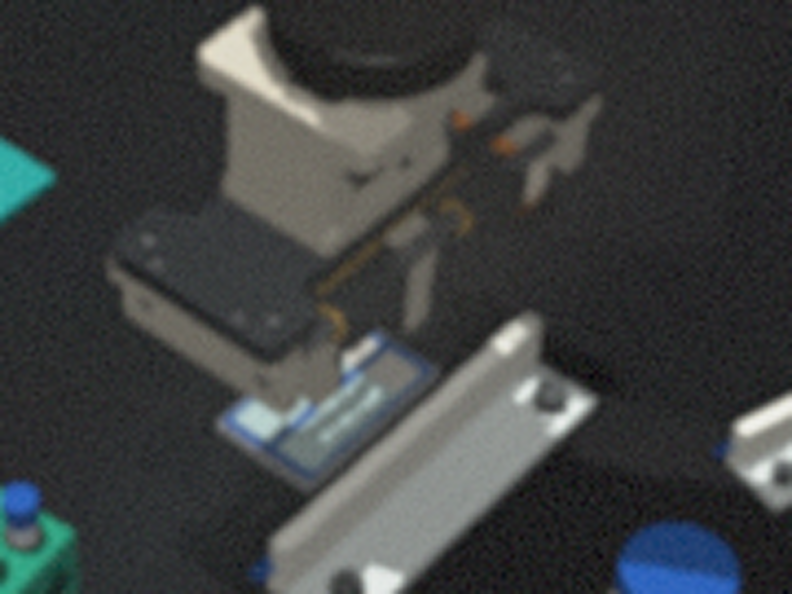

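It fell over with the blue face and slides up (crop, around (330,420)). I retract and do the final check.

```bash
python3 -m inch '0.4 0 0 3 0 0 0;0.4 0 0 8 0 0 0;0.4 0 0 14 0 0 0;0.4 0 -4 16 0 0 0;0.4 0 -10 16 0 0 0;0.4 -2 -16 16 0 0 0;0.4 -4 -22 16 0 0 0;0.4 -6 -28 16 0 0 0;0.4 -8 -34 16 0 0 0;0.4 -10 -40 16 0 0 0;0.4 -12 -46 16 0 0 0;0.4 -12 -46 16 0 0 0'
python3 - <<'E'
from h import *
f=grab_frame("scene");g=grab_frame("top")
a=cv2.resize(f["pixels"][180:300,290:450],(400,300),interpolation=2);b=cv2.resize(g["pixels"],(400,300))
cv2.imwrite("pics/s9.png",cv2.cvtColor(np.hstack([a,b]),cv2.COLOR_RGB2BGR))
for n in("tube_rack","reagent","pot"): print(n,[np.round(ray(g,d["location"],0),3)[:2] for d in pinpoint("top",n)[:1]])
for d in regions_of("top","carrier")[:3]:
    pts=np.argwhere(d["pixels"])[:,::-1]
    print(round(d["p"],2),cv2.minAreaRect(np.array([ray(g,p,.006)[:2]*1000 for p in pts],np.float32)))
E
```

```text
t: 12.75
eef_pos: [0.4556, -0.3237, 0.1998]
ee_rot: [-3.138, -0.002, -3.092]
force: [0.5, -0.2, 0.1]
width: 0.0349
tube_rack [array([0.769, 0.109])]
reagent [array([0.427, 0.092])]
pot [array([0.575, 0.299])]
0.68 ((577.1132202148438, 125.62706756591797), (84.27068328857422, 50.88713073730469), 2.6019368171691895)
0.63 ((594.190673828125, -91.44882202148438), (51.69670104980469, 85.2980728149414), 4.601994037628174)
```

View pics/s9.png

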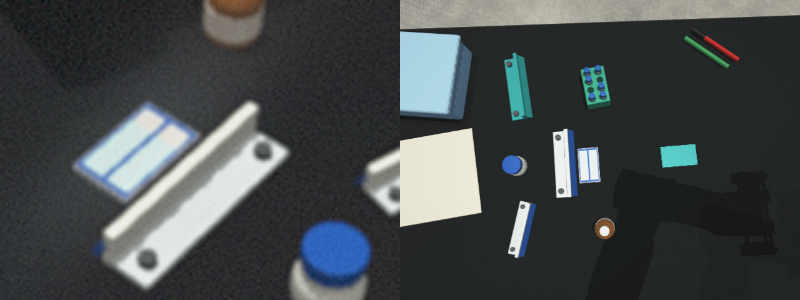

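```bash
python3 -c "
from station import arm
print(arm.job_done())"
```

```text
the job is handed in; nothing more can be done
None
```

The carrier now lies flat on the bench in front of the large white rail, with its blue face and two glass slides up. I pushed it square against the rail with both fingertips until it stood leaning there. It stood untouched for about 3 s by the robot clock, then I tipped it back over the wall from behind.

**Final checks:**
- **Carrier:** it measures 84 × 51 mm from above, as a flat plate should, and sits about 7 mm clear of the ramp's toe.
- **Bystanders:** the bottle and pot read within 2 mm of their first positions. The rack reads about 5 mm off, roughly what the point detector scatters; the pictures show no sign that it moved and the arm never came near it.
- **Forces and time:** the highest wrist force reading at the end of a move was about 14 N. The robot clock read 12.75 s before the last check and hand-in, against the 48 s limit.
- **Robot:** the arm was clear of everything at hand-in.

No check failed. While the arm was over the work the top camera was blocked, so I used the scene camera to judge the push and the standing pose.

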